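# Shut the vial dryer's flap and hold its sprung lid at the index hand

### The job

Air the vial dryer: first swing its open loading flap fully shut, so that the tab at its edge drops behind the rim of the housing, while the sprung lid is still down. Then take the sprung lid by its upright finger grip, lift it until it is in line with the dark steel index hand on the angle scale, and finish while holding it there, still gripped and steady. Do not shift the index hand or disturb the things standing round the dryer.

Things in the scene. Friction and masses are not known exactly. Their poses are not given: they have to be found in the camera images.
- dryer: The vial dryer: white box fixed to the table, 140 (its x) x 265 (its y, from -140 to +125) mm, wall tops at z = 94; only the left wall (+y end), the rim, reaches z = 107. Origin at the underside, z up; x points from its front (scale side) to its back, y left seen from the front. Open loading bay (vials inside, tops at z = 64) at +y, sprung lid over the -y half.
- scale_top (a point): Top end of the angle scale at the dryer's front, in the dryer's frame at (-75, -6, 190) mm. The scale is a thin fixed vertical strip (x = -76 to -73), a quarter circle of radius 98 mm about the lid hinge rising over the -y half, with short ticks every 15 degrees; its post stands at y = -11 to -1, up to z = 196.
- load_flap (a joint): Loading flap: grey panel 126 mm (along dryer x) x 106 mm, 6 thick, a 14 mm tab down at its free edge. 0 = fully shut: level towards dryer +y, upper face at z = 101, tab behind the rim. Grows (rad) as the free edge rises, pi/2 = upright; starts at 1.25 to 1.65. Stiff hinge (0.1 N m): stays where left, does not fall shut; push it over and press it down to its stop.
- flap_hinge (a point): Centre of the flap's hinge line, in the dryer's frame at (0, 6, 98) mm; axes as the dryer's.
- flap_edge (a point): Middle of the upper (outer) face of the flap at its free edge, 108 mm from the hinge line; turns with the flap (y from hinge to free edge, z out of the outer face, which looks up when shut).
- vent_lid (a joint): Sprung lid: grey panel 132 mm (along dryer x) x 130 mm, 8 thick, upper face at dryer z = 102 when shut. 0 = shut, level towards dryer -y; grows (rad) as the free (-y) edge rises, stop at 1.3. Spring and weight pull it shut (2.5 N at the grip when shut, about 4.5 N at 0.8 rad); it falls shut when let go. A dark pointer at its front edge runs just outside the scale.
- lid_hinge (a point): Centre of the lid's hinge line, in the dryer's frame at (0, -6, 98) mm; axes as the dryer's.
- lid_grip (a point): Grasp point on the lid's finger grip, a dark fin near its free edge: 12 mm thick (dryer x), 36 long (dryer y when shut), 38 high over the lid's upper face. The point is in the fin's middle, 12 under its top; 114 mm from the hinge line towards the free edge, 30 out of the lid's mid plane, at dryer x = +10. Turns with the lid; axes as the dryer's when shut. Pinch it from above along dryer x.
- index_hand (a joint): Index hand: thin dark steel arm 98 mm long, 7 wide, with a small round knob, in front of the scale, pivoted on the lid's hinge axis. Its value (rad) is the lid angle asked for: lid in line with the hand when joint vent_lid equals it. 0 = level towards dryer -y, grows upwards. Preset at 0.45 to 0.85 and held by friction; leave it.
- index_tip (a point): Centre of the index hand's knob, 92 mm from the hinge axis, at dryer x = -79 mm; turns with the hand (y from tip back to pivot).
- brass_weight: Bystander: brass weight with a knob, 27 mm wide, 43 mm high, right of the dryer. Origin at the centre of its underside.
- amber_bottle: Bystander: amber glass bottle, 56 mm wide, 120 mm high, right of the dryer, towards its back. Origin at the centre of its underside.
- tape_roll: Bystander: roll of tan tape lying flat, 96 mm wide, 25 mm high, left of the dryer. Origin at the centre of its underside.
- small_vial: Bystander: small brown vial with a cap, 21 mm wide, 44 mm high, left of the dryer. Origin at the centre of its underside.
- timer: Bystander: white lab timer lying flat, 70 x 64 x 20 mm, farther right. Origin at the centre of its underside.
- petri_dish: Bystander: clear petri dish, 69 mm wide, 14 mm high, farther right. Origin at the centre of its underside.

How it is judged:
On the way, in this order (a step that is already met when the one before it is completed fails the run):
1. the loading flap is fully shut (its tab behind the rim) while the sprung lid is down (value of joint load_flap below 0.05 rad and value of joint vent_lid below 0.1 rad), for 0.2 s.
2. the lid, gripped by the fingers, is lifted into line with the index hand (angle between the y axis of lid_grip and the y axis of index_tip, either way round below 0.08 rad and value of joint vent_lid above 0.25 rad and contact force between the fingers and vent_lid above 1 N and value of joint load_flap below 0.05 rad), for 0.3 s.
At the end, for the whole second after the job is handed in: The fingers hold the sprung lid (more than 1 N), steady (under 0.06 rad/s), within 0.08 rad (4.5 degrees) of the index hand, and the loading flap is shut to within 0.05 rad, all through the last second (all of step 2 and velocity of joint vent_lid between -0.06 and 0.06 rad/s); the arm keeps its last pose, push and grip.
It fails at once if the index hand is shifted by more than 8 mm at its knob (distance of index_tip from where it was at the start of the episode above 0.008 m).
It fails at once if a thing standing round the dryer is moved by more than 30 mm or tipped over (distance of any of brass_weight, amber_bottle, tape_roll, small_vial, timer, petri_dish from where it was at the start of the episode above 0.03 m or angle between any of brass_weight, amber_bottle, tape_roll, small_vial, timer, petri_dish's own z axis and vertical above 0.5 rad).
It also fails if it takes over 45 s, if anything falls off the work surface, if the arm or the gripper's body presses on something with over 40 N, if the wrist force passes 120 N, or if a joint passes its speed limit or range.

### The arm

A 6-joint arm with a two-finger parallel gripper is mounted at the origin on a cart in front of the work surface, level with it; the furniture and walls round the work are solid. World frame = base frame: x ahead of the robot, y to its left, z up, the work surface at z = 0. Lengths are in m, angles in rad, forces in N, time in s.
With the tool pointing down it reaches from about 0.3 to 0.875 m from the base axis. Payload 6.4 kg.
Tool frame: the origin (TCP) lies midway between the tips of the shut fingers; the grasp point (between the pads) lies 19 mm behind it; z points along the fingers, y is the line along which they close (so a half turn about z gives the same grasp; the last joint's range is limited). The gripper opens to 85 mm and grips with 20 to 120 N. Pads are 22 mm wide; open, the fingers measure 114 mm over their backs; the gripper's body (76 mm by 85 mm) begins 54 mm behind the grasp point. The pads swing forward as they close: fully open they stand 13 mm farther back than shut.
Start: joints at [-1.309, 0.181, 1.607, -0, 1.354, -0.206], TCP at [0.259, -0.513, 0.231] pointing down, gripper open.
Joint ranges: [-2.99, 2.99], [-0.89, 2.07], [0.3, 2.58], [-1.14, 4.28], [0, 2.63], [-3.12, 3.12]. Speed limits (rad/s): [2.57, 2.57, 3.01, 3.14, 3.14, 3.14].

### API

Orientations are given as a rotation vector (axis times angle).
In Python, from cell import r, snapshot, camera_info, job gives the robot as it stands.
- The arm moves only by the shell command python3 -m creep 'ROWS' [OPENING] [FORCE]. ROWS is a JSON object of lists of equal length, an entry for each row: "dp": the shift along the tool's x, y, z in m, a list of three; "angular": the turn, a rotation vector about the tool's x, y, z in degrees, a list of three. In form: {"dp": [[tx, ty, tz], ...], "angular": [[ax, ay, az], ...]}. A call has 1 to 12 rows; each row is the pose to reach, as a shift and turn from the pose commanded when the call began, along the tool's axes at that moment; what a row does not reach only later rows make up. A row lasts 1/8 s, in which the tool goes at most 62.5 mm and 10.7 degrees, less where a joint would pass 70% of its speed; a pose out of reach is approached as far as the arm can. A call with a gripper value outside its range is refused whole. OPENING is the finger opening in m, from 0 to 0.0854, set as the call begins (- or left out, the last holds). The fingers move at their own pace and stop on an object; FORCE is the grip in N (left out, the last holds). Time passes only in rows, so rows that repeat a pose let the fingers close. It gives the time, the measured TCP pose, the force, the opening and the grip force at its end, in the units of the state.
- r.read_state(): the state, without advancing time (a new reading comes with each control period).
- snapshot(name): name is "scene" or "top" or "wrist"; returns the picture (480x640x3 uint8, red, green, blue); there is no depth.
- camera_info(name): a dict with "camera_matrix" (3x3 intrinsics, pixels), "dist" ([k1, k2, p1, p2, k3] as OpenCV has them; the pictures are not rectified), "rvec" (rotation vector, rad) and "tvec" (3), from world to camera coordinates, as OpenCV has them. Camera axes: x right, y down, z forward; pixel columns grow to the right and rows downward; lengths in m; the calibration is good to about 2 mm. A picture is of the moment at which its call begins: read the wrist's pose just before it. camera_info takes no time and is no camera call; for the wrist camera it gives the pose at the moment of the call.
- job.close_job(): hands the job in; it is judged then, once.
The state is a dict: "t": time; "joint_pos": joint angles; "joint_velocities": joint speeds; "joint_torque": joint torques, N m; "tcp_pos": TCP position; "eef_rot": TCP orientation; "ft_force": force on the tool from outside, world axes, zero at the start; "wrist_torque": the same for the moment, N m; "grip_width": opening from 0.0 (shut) to 1.0 (fully open); "grasp_force": force on a finger pad.
Only numpy, scipy, OpenCV 4.12 (cv2) and the standard library are available. Lean on these libraries where they do the work, as an engineer would, in place of code of your own. Each camera call takes 0.05 s, during which the arm holds its last target. There are 200 camera calls.

## Working session

There is one attempt and no reset: what is moved stays moved. The work goes in short steps, Python scripts to look and compute and a shell command to move; the robot and the scene stay as the last step left them, time stands still between calls to the robot, and variables do not carry over. Pictures are saved under pics/ and viewed, at most 10 in all, crops included, and the job is handed in when it is done.

```bash
ls; mkdir -p pics; python3 - <<'E'
from cell import r,snapshot,camera_info
import cv2
for n in("scene","top"):
    cv2.imwrite(f"pics/{n}0.png",snapshot(n)[:,:,::-1]); c=camera_info(n); print(n,c)
s=r.read_state();print(s)
E
```

```text
pics
scene {'camera_matrix': array([[494.6113946 ,   0.        , 314.70405221],
       [  0.        , 494.6113946 , 241.53152356],
       [  0.        ,   0.        ,   1.        ]]), 'dist': array([-0.10877028,  0.        ,  0.        ,  0.        ,  0.        ]), 'rvec': array([ 0.92015768, -2.15125521,  1.39028589]), 'tvec': array([0.32743347, 0.31373977, 0.78991747])}
top {'camera_matrix': array([[550.79117684,   0.        , 309.79831668],
       [  0.        , 550.79117684, 241.45639864],
       [  0.        ,   0.        ,   1.        ]]), 'dist': array([-0.06626815,  0.        ,  0.        ,  0.        ,  0.        ]), 'rvec': array([ 2.17271172, -2.12526478,  0.19508152]), 'tvec': array([-0.06575467,  0.55364197,  1.43647463])}
{'t': 0.1, 'joint_pos': array([-1.30924222e+00,  1.81503922e-01,  1.60789355e+00,  2.10751629e-05,
        1.35382119e+00, -2.06287120e-01]), 'joint_velocities': array([ 0.00102969, -0.00148437, -0.00252762, -0.00133804, -0.00117956,
       -0.00111231]), 'joint_torque': array([ 6.20344435e-04, -4.45877123e+01, -3.52239168e+01, -2.59932613e-04,
        4.10600449e-03,  5.13020112e-06]), 'tcp_pos': array([ 0.25919915, -0.51270771,  0.23046034]), 'eef_rot': array([-3.05445168e+00, -7.27815748e-01,  3.82405479e-05]), 'ft_force': array([0.04764369, 0.07515522, 0.67282114]), 'wrist_torque': array([-0.0205893 , -0.02554433, -0.06327078]), 'grasp_force': 0.0, 'grip_width': 1.0009630217298504}
```

View pics/scene0.png

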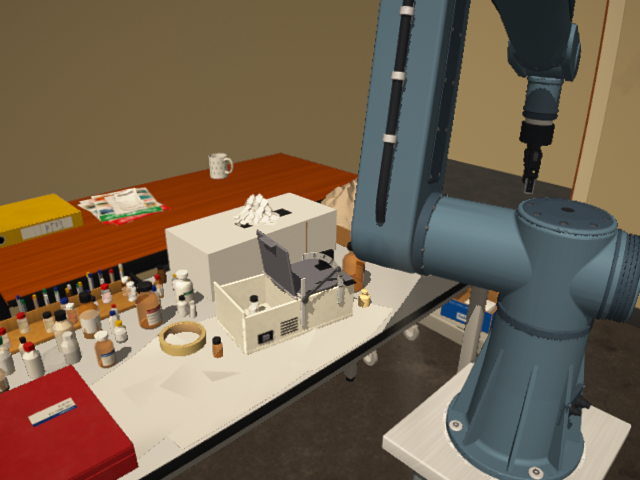

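View pics/top0.png

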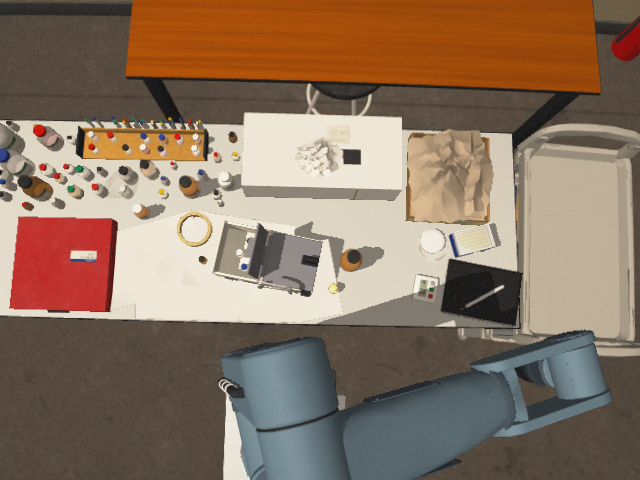

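The scene view shows the dryer at about (290,300), its flap upright. In the top view it spans about (212–330, 218–297), with the amber bottle at (350,260), the brass weight at (333,288), the tape at (195,229) and the vial at (203,260). I'll enlarge both.

```bash
python3 - <<'E'
import cv2
a=cv2.imread("pics/top0.png")[205:305,205:345];cv2.imwrite("pics/top0c.png",cv2.resize(a,None,fx=5.7,fy=5.7,interpolation=cv2.INTER_CUBIC))
a=cv2.imread("pics/scene0.png")[225:355,205:375];cv2.imwrite("pics/scene0c.png",cv2.resize(a,None,fx=4.5,fy=4.5,interpolation=cv2.INTER_CUBIC))
E
```

```text
(no output)
```

View pics/top0c.png

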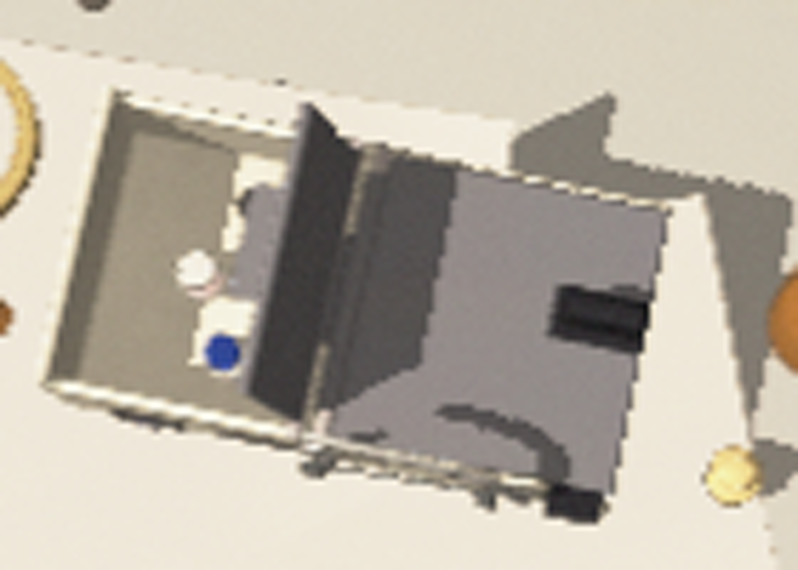

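View pics/scene0c.png

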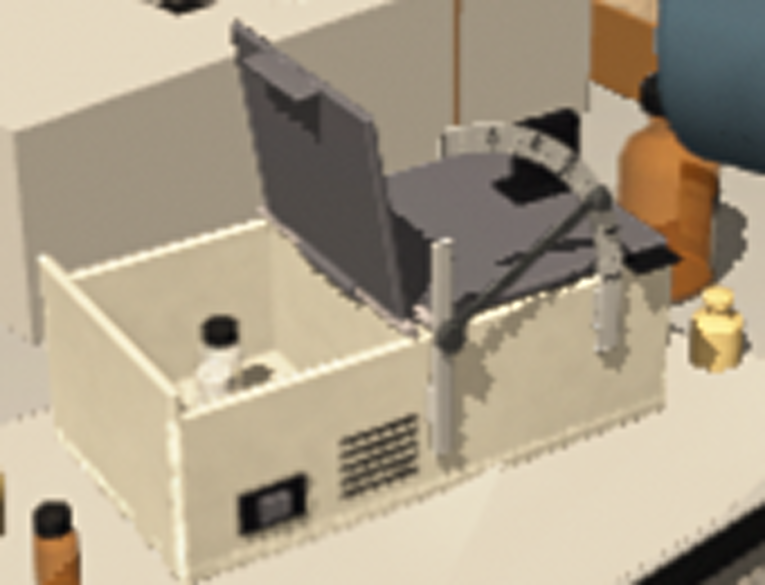

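The crops show the dryer corners, the flap's free edge (scene crop (237,25)–(380,122)), the pivot at (450,332) and the knob at (598,198). I'll fit the pose, the flap angle and the hand angle.

```bash
cat > h.py <<'E'
import numpy as np,cv2
from cell import r,snapshot,camera_info
from scipy.optimize import least_squares
from scipy.spatial.transform import Rotation as R
def proj(c,P):
    return cv2.projectPoints(np.array(P,float).reshape(-1,3),c["rvec"],c["tvec"],c["camera_matrix"],c["dist"])[0][:,0]
def W(q,P): # dryer mm -> world m
    P=np.array(P,float).reshape(-1,3)/1000; c,s=np.cos(q[2]),np.sin(q[2])
    return P@np.array([[c,s,0],[-s,c,0],[0,0,1]])+[q[0],q[1],0]
flap=lambda a,x,d,n:(x,6+d*np.cos(a)-n*np.sin(a),98+d*np.sin(a)+n*np.cos(a))
hand=lambda a,d=92:(-79,-6-d*np.cos(a),98+d*np.sin(a))
lid=lambda a,x,d,n:(x,-6-d*np.cos(a)+n*np.sin(a),98+d*np.sin(a)+n*np.cos(a))
def pix(c,P,u): # pixel->world at z
    pass
E
python3 - <<'E'
from h import *
T,S=camera_info("top"),camera_info("scene")
t=lambda x,y:(205+x/5.7-.5+.5/5.7,205+y/5.7-.5+.5/5.7)
s=lambda x,y:(205+x/4.5-.4,225+y/4.5-.4)
def obs(q):
    f,h=q[3],q[4]
    return [(T,(70,125,107),t(112,92)),(T,(-70,125,107),t(45,385)),(T,lid(0,66,130,4),t(668,208)),(T,lid(0,-66,130,4),t(612,490)),
     (T,flap(f,-63,108,3),t(250,392)),(T,flap(f,63,108,3),t(310,105)),
     (S,(-70,125,107),s(178,405)),(S,(-70,125,0),s(185,578)),(S,(70,125,107),s(42,258)),(S,(-70,-140,0),s(663,405)),
     (S,hand(h),s(598,198)),(S,(-79,-6,98),s(450,332)),(S,flap(f,-63,108,3),s(380,122)),(S,flap(f,63,108,-3),s(237,25))]
def res(q): return np.concatenate([proj(c,W(q,P))[0]-p for c,P,p in obs(q)])
# initial: several yaws
b=min((least_squares(res,[.6,y,w,1.4,.6],loss="soft_l1") for y in(0,.2) for w in(-.4,-.2,.2,0)),key=lambda k:k.cost)
print(b.x,b.cost);print(res(b.x).reshape(-1,2).round(1))
np.save("q.npy",b.x)
q=b.x
print("grip",W(q,lid(0,10,114,30)),"edge",W(q,flap(q[3],0,108,3)),W(q,(0,6,98)))
st=r.read_state();print(R.from_rotvec(st["eef_rot"]).as_matrix().round(3))
E
```

```text
[ 0.50700723  0.06165858 -0.17353509  1.40639612  0.52303136] 14.171679371463906
[[-1.  -1.4]
 [-1.1  0.1]
 [ 0.2 -0.4]
 [ 0.2  0.3]
 [ 0.3  0.3]
 [ 0.7 -0.6]
 [-0.3 -2.1]
 [ 1.2  5.4]
 [-0.4 -0.1]
 [ 1.4  3.2]
 [ 0.5 -0.3]
 [ 0.6  0.5]
 [-0.3 -1. ]
 [-2.3 -0.2]]
grip [[ 0.49613718 -0.05826573  0.128     ]] edge [[0.51058413 0.08206324 0.20503479]] [[0.50804322 0.06756847 0.098     ]]
[[ 0.893  0.451 -0.   ]
 [ 0.451 -0.893  0.002]
 [ 0.    -0.002 -1.   ]]
```

```bash
python3 - <<'E'
from h import *
T,S=camera_info("top"),camera_info("scene")
t=lambda x,y:(205+x/5.7-.5+.5/5.7,205+y/5.7-.5+.5/5.7)
s=lambda x,y:(205+x/4.5-.4,225+y/4.5-.4)
def obs(q):
    f,h=q[3],q[4]
    return [(T,(70,125,107),t(112,92)),(T,(-70,125,107),t(45,385)),(T,lid(0,66,130,4),t(668,208)),(T,lid(0,-66,130,4),t(612,490)),
     (T,flap(f,-63,108,3),t(250,392)),(T,flap(f,63,108,3),t(310,105)),
     (S,(70,125,107),s(42,258)),
     (S,hand(h),s(598,198)),(S,(-79,-6,98),s(450,332)),(S,flap(f,-63,108,3),s(380,122)),(S,(-75,-6,196),s(442,240))]
def res(q): return np.concatenate([proj(c,W(q,P)+[0,0,q[5]])[0]-p for c,P,p in obs(q)])
b=least_squares(res,list(np.load("q.npy")[:5])+[0],loss="soft_l1")
print(b.x,b.cost);print(res(b.x).reshape(-1,2).round(1)); q=b.x
for P in [(-70,125,107),(-70,125,94),(-70,125,0),(-70,-140,0),(-75,-6,196),(-75,-6,190)]:
    p=proj(S,W(q,P)+[0,0,q[5]])[0];print(P,((p-[205,225])*4.5).round())
E
```

```text
[ 0.50714116  0.06148865 -0.17595304  1.40026923  0.54749606 -0.00215075] 25.593610936962936
[[ -0.7  -1.4]
 [ -1.   -0. ]
 [  0.2  -0.2]
 [  0.2   0.4]
 [  0.1   0.3]
 [  0.7  -0.5]
 [ -0.2   0.7]
 [  0.   -0. ]
 [  0.5   1.4]
 [ -0.6   0.1]
 [  1.1 -23. ]]
(-70, 125, 107) [174. 397.]
(-70, 125, 94) [176. 424.]
(-70, 125, 0) [188. 604.]
(-70, -140, 0) [667. 421.]
(-75, -6, 196) [445. 135.]
(-75, -6, 190) [445. 147.]
```

```bash
cat >> h.py <<'E'
del pix
def setq(q): np.save("q.npy",np.array(q))
def goal(P,tilt=0): # P dryer mm; tool x=dryer y, y=dryer x, z down; tilt about dryer x (rad)
    q=np.load("q.npy"); D=R.from_euler("z",q[2])
    M=D*R.from_euler("x",tilt)*R.from_matrix(np.array([[0,1,0],[1,0,0],[0,0,-1.]]))
    st=r.read_state(); C=R.from_rotvec(st["eef_rot"])
    print("dp",C.inv().apply(W(q,P)[0]-st["tcp_pos"]).round(4),"ang",(C.inv()*M).as_rotvec(degrees=True).round(1))
def where():
    q=np.load("q.npy"); st=r.read_state(); c,s=np.cos(q[2]),np.sin(q[2]); d=st["tcp_pos"]-[q[0],q[1],0]
    f=st["ft_force"]; g=lambda v:np.array([c*v[0]+s*v[1],-s*v[0]+c*v[1],v[2]])
    print("t",round(st["t"],2),"dryer tcp mm",(1000*g(d)).round(1),"F",g(f).round(1),"w",round(st["grip_width"],3),"gf",round(st["grasp_force"],1),"j",st["joint_pos"].round(2))
E
python3 - <<'E'
from h import *
setq([0.5072,0.0616,-0.175,1.403,0.535]); goal((10,-60,300)); where()
E
```

```text
dp [ 0.4524 -0.3468 -0.0688] ang [ -0.1  -0.1 -53.2]
t 0.1 dryer tcp mm [-144.2 -608.7  230.5] F [0.  0.1 0.7] w 1.001 gf 0.0 j [-1.31  0.18  1.61  0.    1.35 -0.21]
```

```bash
python3 -m creep '{"dp":[[0,0,-0.05],[0.045,-0.035,-0.069],[0.09,-0.07,-0.069],[0.135,-0.105,-0.069],[0.18,-0.14,-0.069],[0.225,-0.175,-0.069],[0.27,-0.21,-0.069],[0.32,-0.245,-0.069],[0.37,-0.28,-0.069],[0.41,-0.315,-0.069],[0.452,-0.347,-0.069],[0.452,-0.347,-0.069]],"angular":[[0,0,0],[0,0,-5],[0,0,-10],[0,0,-15],[0,0,-21],[0,0,-26],[0,0,-32],[0,0,-37],[0,0,-43],[0,0,-48],[0,0,-53.2],[0,0,-53.2]]}' 0; python3 - <<'E'
from h import *
where(); goal((10,-60,300)); c=camera_info("wrist"); im=snapshot("wrist"); cv2.imwrite("pics/w1.png",im[:,:,::-1])
import pickle; pickle.dump(c,open("w1.pkl","wb"))
q=np.load("q.npy")
for P in [(-70,-140,94),(70,-140,94),lid(0,10,114,42),hand(q[4]),hand(q[4],0),flap(q[3],0,108,3),(70,125,107),(-70,125,107)]: print(np.round(P),proj(c,W(q,P))[0].round())
E
```

```text
t: 1.6
tcp_pos: [0.5067, 0.0036, 0.2998]
eef_rot: [-2.4, -2.026, -0.0]
ft_force: [-0.8, -0.0, 0.1]
grip_width: -0.0
grasp_force: 0.0
t 1.6 dryer tcp mm [  9.6 -57.2 299.8] F [-0.8 -0.1  0.1] w -0.0 gf 0.0 j [-0.23 -0.03  1.69  0.    1.48 -0.06]
dp [-0.0028  0.0004 -0.0002] ang [-0.1 -0.   0.4]
[ -70 -140   94] [231. 295.]
[  70 -140   94] [390. 296.]
[  10. -120.  140.] [322. 297.]
[-79. -85. 145.] [201. 255.]
[-79.  -6.  98.] [210. 141.]
[  0.  21. 205.] [304. 101.]
[ 70 125 107] [409. -43.]
[-70 125 107] [211. -44.]
```

View pics/w1.png

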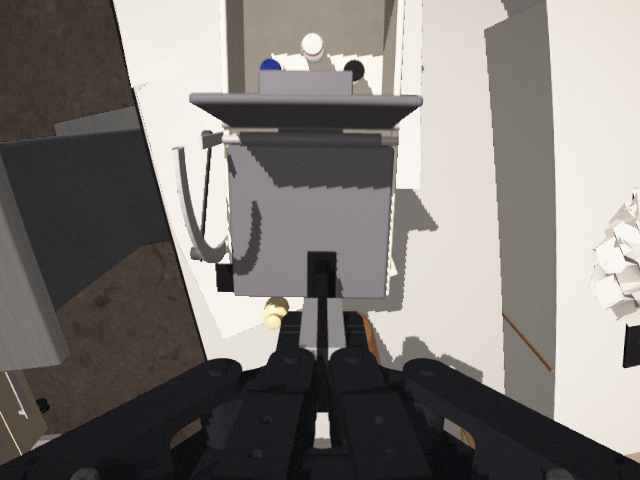

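The wrist picture agrees with the model: the knob is at (197,255) against the predicted (201,255), and the flap edge is at row 97 against 101. Next I go down in front of the flap's outer face.

```bash
python3 -m creep '{"dp":[[0.005,0,0.04],[0.01,0,0.08],[0.015,0,0.125],[0.015,0,0.125],[0.015,0,0.125]],"angular":[[0,0,0],[0,0,0],[0,0,0],[0,0,0],[0,0,0]]}' 0; python3 -c "
from h import *
where();goal((10,14,176))"
```

```text
t: 2.28
tcp_pos: [0.5096, 0.014, 0.1769]
eef_rot: [2.407, 2.017, 0.001]
ft_force: [0.2, 0.2, 0.9]
grip_width: 0.001
grasp_force: 0.0
t 2.27 dryer tcp mm [ 10.7 -46.4 176.9] F [0.1 0.2 0.9] w 0.001 gf 0.0 j [-0.21  0.09  1.82 -0.    1.23 -0.03]
dp [ 0.0604 -0.0007  0.0009] ang [ 0.1  0.  -0. ]
```

```bash
python3 -m creep '{"dp":[[0.025,0,0],[0.045,0,0],[0.06,0,0.001],[0.072,0,0.005],[0.082,0,0.01],[0.091,0,0.016],[0.1,0,0.023],[0.106,0,0.03],[0.112,0,0.038],[0.116,0,0.047],[0.12,0,0.056],[0.12,0,0.056]],"angular":[[0,0,0],[0,0,0],[0,0,0],[0,0,0],[0,0,0],[0,0,0],[0,0,0],[0,0,0],[0,0,0],[0,0,0],[0,0,0],[0,0,0]]}' 0; python3 -c "
from h import *
where();goal((10,77,98))"
```

```text
t: 3.78
tcp_pos: [0.5289, 0.1335, 0.1181]
eef_rot: [-2.405, -2.019, 0.002]
ft_force: [-0.6, 0.7, 0.0]
grip_width: 0.002
grasp_force: 0.0
t 3.77 dryer tcp mm [  8.8  74.6 118.1] F [-0.7  0.6  0. ] w 0.002 gf 0.0 j [0.03 0.25 1.77 0.   1.12 0.2 ]
dp [0.0024 0.0012 0.0201] ang [-0.1  0.   0. ]
```

```bash
python3 -m creep '{"dp":[[0.002,0,0.007],[0.004,0,0.013],[0.005,0,0.017],[0.005,0,0.02],[0.005,0,0.022],[0.005,0,0.022],[0.005,0,0.022]],"angular":[[0,0,0],[0,0,0],[0,0,0],[0,0,0],[0,0,0],[0,0,0],[0,0,0]]}' 0; python3 -c "
from h import *
where()"
```

```text
t: 4.65
tcp_pos: [0.5309, 0.1383, 0.1006]
eef_rot: [2.406, 2.02, 0.0]
ft_force: [-12.7, -1.6, 27.5]
grip_width: 0.003
grasp_force: 13.5
t 4.65 dryer tcp mm [  9.9  79.7 100.6] F [-12.2  -3.8  27.5] w 0.003 gf 13.5 j [ 0.04  0.28  1.78 -0.    1.09  0.21]
```

The flap is against its stop, with the TCP at z = 100.6 mm and 27 N. I'll retract and move over the lid grip.

```bash
python3 -m creep '{"dp":[[0,0,-0.03],[-0.01,0,-0.07],[-0.04,0,-0.09],[-0.08,0,-0.09],[-0.12,0,-0.09],[-0.16,0,-0.09],[-0.2,0,-0.085],[-0.2,0,-0.075],[-0.2,0,-0.07],[-0.2,0,-0.07]],"angular":[[0,0,0],[0,0,0],[0,0,0],[0,0,0],[0,0,0],[0,0,0],[0,0,0],[0,0,0],[0,0,0],[0,0,0]]}' 0.06 40; python3 - <<'E'
from h import *
where(); goal((10,-120,109)); c=camera_info("wrist"); im=snapshot("wrist"); cv2.imwrite("pics/w2.png",im[:,:,::-1])
q=np.load("q.npy")
for P in [(4,-102,140),(16,-102,140),hand(q[4]),hand(q[4],0),flap(0,-63,108,3),flap(0,63,108,3)]: print(np.round(P),proj(c,W(q,P))[0].round())
E
```

```text
t: 5.9
tcp_pos: [0.4955, -0.0576, 0.1666]
eef_rot: [-2.404, -2.02, 0.001]
ft_force: [0.5, -0.8, 0.1]
grip_width: 0.701
grasp_force: 0.0
t 5.9 dryer tcp mm [   9.3 -119.4  166.6] F [ 0.6 -0.7  0.1] w 0.701 gf 0.0 j [-0.35  0.08  1.86  0.    1.2  -0.18]
dp [-0.0006  0.0008  0.0576] ang [-0.1 -0.   0.1]
[   4 -102  140] [309. 251.]
[  16 -102  140] [338. 251.]
[-79. -85. 145.] [102. 214.]
[-79.  -6.  98.] [132.  25.]
[-63. 114. 101.] [ 160. -239.]
[ 63. 114. 101.] [ 444. -245.]
```

View pics/w2.png

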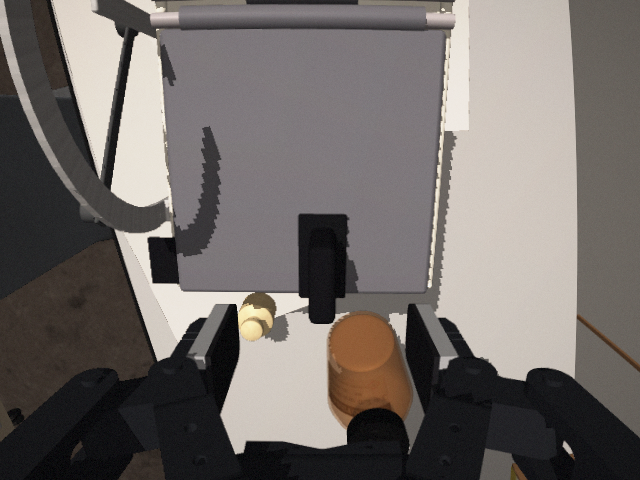

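The fin's top spans columns 309–335 and rows 230–323. The bottle at (365,370) stands close behind it. I'll check the clearances and offsets.

```bash
python3 - <<'E'
from h import *
c=camera_info("wrist");q=np.load("q.npy");T=camera_info("top")
for n,P in dict(finback=(10,-138,140),finfront=(10,-102,140),base=(10,-138,102),lidL=(-66,-136,102),lidR=(66,-136,102),hingeL=(-66,-6,98),hingeR=(66,-6,98)).items(): print(n,proj(c,W(q,P))[0].round())
def back(c,uv,z):
    n=cv2.undistortPoints(np.array([[uv]],float),c["camera_matrix"],c["dist"])[0,0]; M=cv2.Rodrigues(c["rvec"])[0]
    o=-M.T@c["tvec"]; d=M.T@np.array([n[0],n[1],1]); p=o+d*(z-o[2])/d[2]
    cs,s=np.cos(q[2]),np.sin(q[2]);e=p-[q[0],q[1],0];return (1000*np.array([cs*e[0]+s*e[1],-s*e[0]+cs*e[1]])).round()
print("bottle",back(T,(350,260),.08),back(c,(365,345),.09), "cap",back(c,(377,430),.12),"weight",back(T,(333,288),.03))
E
```

```text
finback [322. 328.]
finfront [322. 250.]
base [322. 293.]
lidL [178. 289.]
lidR [429. 290.]
hingeL [158.  24.]
hingeR [444.  23.]
bottle [  34. -218.] [  35. -176.] cap [  40. -211.] weight [ -42. -191.]
```

Clear: the bottle's edge is near y = -184. I'll descend and grip.

```bash
python3 -m creep '{"dp":[[0,0.001,0.02],[0,0.001,0.04],[0,0.001,0.057],[0,0.001,0.057],[0,0.001,0.057]],"angular":[[0,0,0],[0,0,0],[0,0,0],[0,0,0],[0,0,0]]}' 0.05 40; python3 -c "
from h import *
where()"; python3 -m creep '{"dp":[[0,0,0],[0,0,0],[0,0,0],[0,0,0],[0,0,0],[0,0,0]],"angular":[[0,0,0],[0,0,0],[0,0,0],[0,0,0],[0,0,0],[0,0,0]]}' 0.0 60;python3 -c "
from h import *
where()"
```

```text
t: 6.58
tcp_pos: [0.4973, -0.0589, 0.1109]
eef_rot: [2.406, 2.019, 0.001]
ft_force: [0.7, 0.3, -0.7]
grip_width: 0.587
grasp_force: 0.0
t 6.58 dryer tcp mm [  11.3 -120.4  110.9] F [ 0.6  0.4 -0.7] w 0.587 gf 0.0 j [-0.36  0.16  1.89  0.    1.08 -0.18]
t: 7.32
tcp_pos: [0.4952, -0.0589, 0.1106]
eef_rot: [-2.405, -2.017, 0.004]
ft_force: [-9.0, -0.2, 6.9]
grip_width: 0.13
grasp_force: 59.5
t 7.33 dryer tcp mm [   9.2 -120.7  110.6] F [-8.8 -1.8  6.9] w 0.13 gf 59.5 j [-0.36  0.16  1.89 -0.    1.09 -0.18]
```

```bash
python3 -m creep '{"dp":[[0.0012,0,-0.008],[0.0029,0,-0.0158],[0.0051,0,-0.0236],[0.0079,0,-0.0311],[0.0112,0,-0.0385],[0.015,0,-0.0456],[0.0182,0,-0.0507],[0.0205,0,-0.054],[0.0223,0,-0.0565],[0.0223,0,-0.0565],[0.0223,0,-0.0565],[0.0223,0,-0.0565]],"angular":[[0,-4,0],[0,-8,0],[0,-12,0],[0,-16,0],[0,-20,0],[0,-24,0],[0,-27,0],[0,-29,0],[0,-30.5,0],[0,-30.5,0],[0,-30.5,0],[0,-30.5,0]]}'; python3 - <<'E'
from h import *
where(); goal((10,-120,109)); 
C=camera_info("scene"); im=snapshot("scene")[:,:,::-1]; w=snapshot("wrist")[:,:,::-1]
cv2.imwrite("pics/w3.png",w)
a=im[225:355,205:375];cv2.imwrite("pics/s3.png",cv2.resize(a,None,fx=4.5,fy=4.5,interpolation=cv2.INTER_CUBIC))
E
```

```text
t: 8.82
tcp_pos: [0.4992, -0.0375, 0.1672]
eef_rot: [2.103, 1.761, -0.577]
ft_force: [-7.0, -2.4, 5.5]
grip_width: 0.128
grasp_force: 58.9
t 8.82 dryer tcp mm [  9.4 -99.  167.2] F [-6.5 -3.5  5.5] w 0.128 gf 58.9 j [ 0.01  0.23  1.78 -0.55  1.28  0.38]
dp [0.0116 0.0008 0.0608] ang [-0.2 30.6 -0.1]
```

View pics/s3.png

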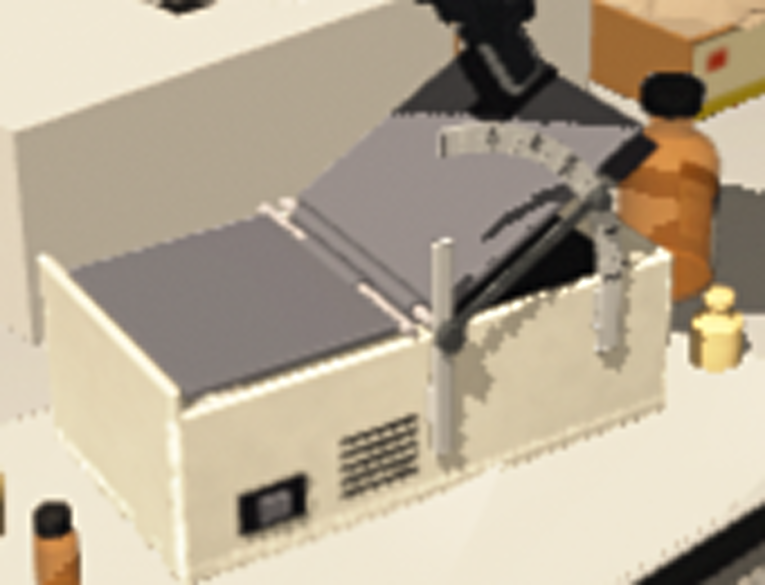

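View pics/w3.png

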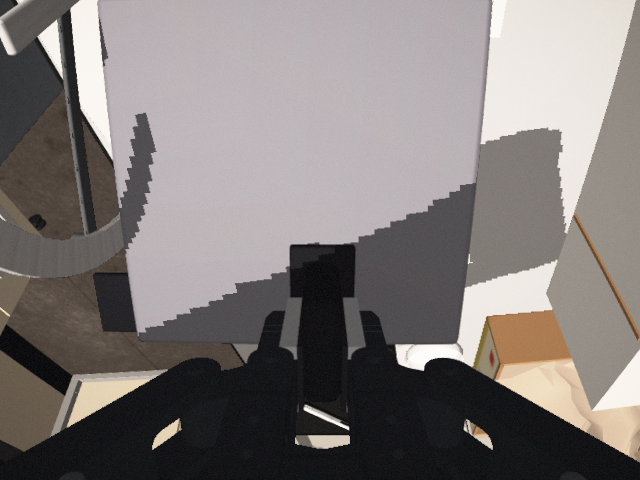

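The scene crop shows the flap flat and shut, and the lid raised with its pointer near (633,155), roughly in line with the hand. I'll zoom in to tighten the hand's angle.

```bash
python3 - <<'E'
import cv2,numpy as np
f=lambda p,x,y,w,h,k:cv2.resize(cv2.imread(p)[y:y+h,x:x+w],None,fx=k,fy=k,interpolation=cv2.INTER_CUBIC)
a=f("pics/scene0.png",298,258,50,50,8);b=f("pics/w1.png",170,120,60,150,4)
c=f("pics/w2.png",60,0,100,240,2.5)
o=np.zeros((600,400+240+160,3),np.uint8);o[:400,:400]=a;o[:600,400:640]=b;o[:600,640:]=c[:600,:160]
cv2.imwrite("pics/comp.png",o)
E
```

```text
(no output)
```

View pics/comp.png

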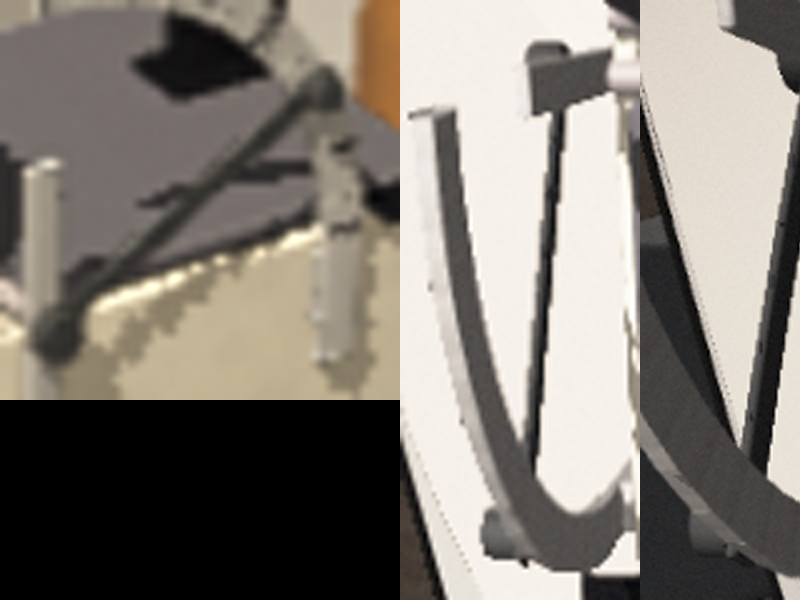

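```bash
python3 - <<'E'
from h import *
import pickle
S=camera_info("scene");T=camera_info("top");w=pickle.load(open("w1.pkl","rb"));q=np.load("q.npy")
print("obs scene",(33.2,-30.6))
for a in (.45,.5,.54,.58,.62): 
  k,p=proj(S,W(q,[hand(a),(-79,-6,98)])); 
  print(a,(k-p).round(1),k.round(1),proj(w,W(q,hand(a)))[0].round(1))
for a in (.5,.53,.56):  # lid pointer/front free corner, upper face
  print(a,((proj(S,W(q,[lid(a,-66,130,4),lid(a,66,130,4),lid(a,-66,130,-4)]))-[205,225])*4.5).round())
E
```

```text
obs scene (33.2, -30.6)
0.45 [ 34.  -28.3] [339.1 270.5] [203.8 256.4]
0.5 [ 33.2 -29.9] [338.3 269. ] [202.1 255.5]
0.54 [ 32.6 -31. ] [337.6 267.8] [200.8 254.5]
0.58 [ 31.8 -32.1] [336.9 266.7] [199.4 253.3]
0.62 [ 31.  -33.2] [336.1 265.6] [198.  251.9]
0.5 [[639. 128.]
 [481.  32.]
 [645. 140.]]
0.53 [[636. 122.]
 [477.  27.]
 [643. 134.]]
0.56 [[633. 117.]
 [474.  22.]
 [639. 128.]]
```

The hand is at about 0.52 rad. The lid is at about 0.53 rad from the TCP arc and about 0.52 from its corner in the picture, well inside 0.08. I'll hold briefly and hand in.

```bash
python3 -m creep '{"dp":[[0,0,0],[0,0,0],[0,0,0],[0,0,0]],"angular":[[0,0,0],[0,0,0],[0,0,0],[0,0,0]]}'; python3 -c "
from h import *
where()
from cell import job
print(job.close_job())"
```

```text
t: 9.43
tcp_pos: [0.4992, -0.0375, 0.1672]
eef_rot: [2.103, 1.761, -0.577]
ft_force: [-7.2, -3.1, 5.5]
grip_width: 0.129
grasp_force: 58.9
t 9.43 dryer tcp mm [  9.3 -99.  167.2] F [-6.6 -4.3  5.5] w 0.129 gf 58.9 j [ 0.01  0.23  1.78 -0.55  1.28  0.38]
the job is handed in; nothing more can be done
None
```

I shut the flap against its stop, then lifted the lid to about 0.53 rad (index hand about 0.52) and handed the job in at 9.4 s with it gripped and steady; no verdict came back.

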